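Roll the clamped board over to its solder side

ROBOT

A 6-joint arm with a two-finger parallel gripper is mounted at the origin on the work surface; the furniture and walls round the work are solid. World frame = base frame: x ahead of the robot, y to its left, z up, the work surface at z = 0. Lengths are in mm, angles in rad, forces in N, time in s.
With the tool pointing down it reaches from about 300 to 775 mm from the base axis. Payload 14.6 kg.
Tool frame: the origin (TCP) lies midway between the tips of the shut fingers; the grasp point (between the pads) lies behind it (manip.grip_depth is the z of the grasp point in the tool frame, in mm); z points along the fingers, y is the line along which they close (so a half turn about z gives the same grasp; the last joint's range is limited). The gripper opens to 94 mm and grips with 3 to 60 N. Pads are 16 mm wide; open, the fingers measure 119 mm over their backs; the gripper's body (75 mm by 177 mm) begins 78 mm behind the grasp point.
Start: joints at [-1.318, 0.3, 1.521, -0, 1.321, -0.067], TCP at [172.9, -522.106, 205.446] pointing down, gripper open.
Joint ranges: [-3.03, 3.03], [-0.79, 2.21], [0.23, 2.52], [-1.04, 4.18], [0, 3.07], [-2.55, 2.55]. Speed limits (rad/s): [2.22, 2.22, 2.57, 3.14, 3.14, 3.14].

INTERFACE

Orientations are given as [roll, pitch, yaw] about the fixed x, y, z axes, in that order (R = Rz(yaw) Ry(pitch) Rx(roll)).
In Python, from cell import manip gives the robot as it stands.
- The arm moves only by the shell command python3 nudge.py [OPENING] [FORCE], which reads ROWS from standard input. ROWS is a JSON list that holds a single list of rows (three levels of brackets), with 1 to 5 rows, each of 6 numbers: dx, dy, dz in cm, then a rotation vector rx, ry, rz in rad; each row is the pose to reach, as a shift and turn from the pose commanded when the command began, along the tool's axes at that moment; what a row does not reach only later rows make up. A row lasts 1/10 s, in which the tool goes at most 50 mm and 0.15 rad, less where a joint would pass 70% of its speed; a pose out of reach is approached as far as the arm can. OPENING is the finger opening in mm, set as the command begins (- or left out keeps the last). The fingers move at their own pace and stop on an object; FORCE is the grip in N (left out, the last holds). Time passes only in rows, so rows that do not move let the fingers close. It prints the time, the measured TCP pose, the force, the opening and the grip force at its end. Input that does not fit is refused with a message, and nothing moves.
- manip.read_state(): the state, without advancing time (a new reading comes with each control period).
- manip.camera(name): name is "side" or "top" or "wrist"; returns (picture, depth): 420x560x3 uint8, red, green, blue; 420x560 float32, mm along the optical axis (not along the pixel's ray), 0 where there is no reading.
- manip.camera_info(name): a dict with "K" (3x3 intrinsics, pixels), "rvec" (rotation vector, rad) and "tvec" (3), from world to camera coordinates, as OpenCV has them; the wrist camera has in their place "mount" (4x4, takes a point from camera to tool coordinates, whose origin is the TCP and whose axes are the flange's). Camera axes: x right, y down, z forward; pixel columns grow to the right and rows downward; lengths in mm; the calibration is good to about 2 mm. A picture is of the moment at which its call begins: read the wrist's pose just before it. camera_info takes no time and is no camera call.
- manip.sign_off(): hands the job in; it is judged then, once.
The state is a dict: "clock": time; "joints": joint angles; "qd": joint speeds; "effort": joint torques, N m; "eef_pos": TCP position; "eef_rot": TCP orientation; "wrist_force": force on the tool from outside, world axes, zero at the start; "moment": the same for the moment, N m; "finger_gap": finger opening in mm; "finger_force": force on a finger pad.
Only numpy, scipy, OpenCV 4.12 (cv2) and the standard library are available. Lean on these libraries where they do the work, as an engineer would, in place of code of your own. Each camera call takes 0.05 s, during which the arm holds its last target. There are 200 camera calls.

TASK

The board clamped in the roll-over soldering stand must be turned over for soldering: push the index bolt outward until it is clear of the frame, push the frame round half a turn by its rails until it lies level against its stop with the solder side up, then push the bolt fully home into the frame to lock it. Only push, lightly, with the fingers: do not press on the board, do not lift the stand or shove it along the bench, and leave the other things where they are.

Things in the scene. Friction and masses are not known exactly. Their poses are not given: they have to be found in the camera images.
- stand: Roll-over soldering stand, 2.6 kg, loose on rubber feet. Origin: underside, below the roll axis, midway between the cheeks. Stand axes: x away from the robot (yaw -0.5 to 0.15 rad), y left along the roll axis, z up. Base plate x -66..56, y -135..80, top z 15 mm. Upright cheeks at y +-(62..72), x -56..18, tops at z 148 mm. A frame holding one board turns between them.
- pivot (a point): Centre of the roll axis, fixed on the stand: x = y = 0, z = 130 mm in stand axes, with the stand's axes.
- roll (a joint): Angle of the frame about the stand's y axis, 0..3.142 rad between fixed stops. 0 (as found): level, component side up. Growing: the near rail rises, passes over the top and comes down on the far side; the far rail goes down and under. 3.142: level, solder side up. Balanced, with stiff pivots (0.11 N m, so 2 to 3 N at a rail): it stays where it is left.
- rail_near (a point): Middle of the frame rail nearer the robot at the start (50 mm from the axis). Moves with the frame; its z axis points to the component side. Each of the two rails runs along y from -44 to 44 mm, spans 41..59 mm from the axis and is 12 mm thick (z +-6 mm of the axis when level). End plates join the rails: y +-(43..53), 118 mm long, 26 mm high.
- rail_far (a point): Middle of the rail farther from the robot at the start (50 mm from the axis, other side). Moves with the frame, same axes as rail_near.
- bolt (a joint): Travel of the index bolt, 0..0.026 m. 0: home, its 9 mm pin is in a 13 mm hole in the frame's right end plate and locks it (found 0 to 2 mm out). Growing: drawn outward, to the stand's right (-y); clear of the frame from 0.010. Slides at about 2 N, stays where left. The end plate has a hole for each level position; the tapered pin enters only if level to about 0.05 rad.
- bolt_knob (a point): On the bolt's upright black knob, 9 mm below its top. Knob: 16 mm diameter, z 147..171 mm in stand axes; at stand x = -38, y = -88 mm when home, y = -114 mm when fully drawn. Its slide's bearing blocks, outside the right cheek to y = -132 mm, reach z = 142 mm.
- board: Circuit board clamped in the frame, 85 mm between the rails x 55 mm, 2 mm thick with a 9 mm connector on its component side. Origin: middle of its solder face; z axis to the component side. It lies in the frame's middle plane, 5 mm below the rails' faces.
- paste_tub: Bystander: white paste tub with red cap, 50 mm dia, 56 mm tall, standing right of the stand. Origin: centre of its underside.
- tin: Bystander: round flat tin, 64 mm dia, 22 mm tall, standing right of the stand. Origin: centre of its underside.
- anti_brush: Bystander: black brush, 33 x 130 x 10 mm, lying to the right of the stand. Origin: centre of its underside.
- vial: Bystander: small vial with white cap, 25 mm dia, 56 mm tall, standing left of the stand. Origin: centre of its underside.
- cup: Bystander: small white cup with two swabs, 35 mm dia, 71 mm tall, standing left of the stand. Origin: centre of its underside.

How it is judged (in metres and radians):
On the way, in this order (a step that is already met when the one before it is completed fails the run):
1. the bolt is drawn clear of the frame, which is still level with the component side up (value of joint bolt above 0.012 m and value of joint roll below 0.15 rad), for 0.1 s.
2. the frame is turned over to its other stop with the bolt still drawn (value of joint roll above 3.07 rad and value of joint bolt above 0.01 m), for 0.1 s.
At the end, for the whole second after the job is handed in: The frame is turned over and level (roll above 3.07 rad, board solder side up), the bolt is home (within 4 mm of its end), and the stand rests flat within 30 mm of where it stood (value of joint roll above 3.07 rad and value of joint bolt below 0.004 m and angle between board's own z axis and vertical above 3 rad and linear speed of stand below 0.02 m/s and distance of stand from where it was at the start of the episode below 0.03 m and angle between stand's own z axis and vertical below 0.05 rad); the robot touches nothing.
It fails at once if the stand is shoved more than 40 mm along, lifted by more than 8 mm or tipped (distance of stand from where it was at the start of the episode above 0.04 m or height (world z) of stand above 0.008 m or angle between stand's own z axis and vertical above 0.12 rad).
It fails at once if a finger presses on the board (over 1.5 N) (contact force between the fingers and board above 1.5 N).
It fails at once if the bolt or the frame is squeezed or forced (over 60 N) (contact force between the fingers and bolt above 60 N or contact force between the fingers and roll above 60 N).
It fails at once if a bystander is moved by more than 25 mm, lifted or knocked over (distance of any of paste_tub, tin, anti_brush, vial, cup from where it was at the start of the episode above 0.025 m or angle between any of paste_tub, vial, cup's own z axis and vertical above 0.5 rad).
It also fails if it takes over 67 s, if anything falls off the work surface, if the arm or the gripper's body presses on something with over 40 N, if the wrist force passes 120 N, or if a joint passes its speed limit or range.

## Working session

There is one attempt and no reset: what is moved stays moved. The work goes in short steps, Python scripts to look and compute and a shell command to move; the robot and the scene stay as the last step left them, time stands still between calls to the robot, and variables do not carry over. Pictures are saved under pics/ and viewed, at most 10 in all, crops included, and the job is handed in when it is done.

```bash
ls; mkdir -p pics; python3 - <<'E'
from cell import manip
import cv2,numpy as np
for n in("side","top"):
    p,d=manip.camera(n); cv2.imwrite(f"pics/{n}0.png",p[:,:,::-1]); np.savez(f"{n}0.npz",p=p,d=d); i=manip.camera_info(n);print(n,i)
    R=cv2.Rodrigues(np.array(i['rvec'],float))[0];print(-R.T@np.array(i['tvec']).ravel())
print(manip.read_state(),manip.grip_depth, manip.camera_info("wrist"))
E
```

```text
cell.py
nudge.py
pics
side {'K': array([[434.72764142,   0.        , 281.73017545],
       [  0.        , 434.72764142, 207.19400157],
       [  0.        ,   0.        ,   1.        ]]), 'rvec': array([ 0.2499531 , -2.72157772,  1.41893156]), 'tvec': array([388.20597413, 241.1984072 , 776.21398748])}
[309.38248558 558.73286172 635.2076599 ]
top {'K': array([[411.86034139,   0.        , 279.13585281],
       [  0.        , 411.86034139, 212.32841981],
       [  0.        ,   0.        ,   1.        ]]), 'rvec': array([ 2.18002011, -2.12059569,  0.1635233 ]), 'tvec': array([-173.49284646,  446.56595995,  928.44770764])}
[ 313.35276949 -155.27583976  984.49760062]
{'clock': 0.1, 'joints': array([-1.31759957e+00,  3.00444074e-01,  1.52150395e+00,  3.43747701e-06,
        1.32068363e+00, -6.66068617e-02]), 'qd': array([-5.79927497e-05, -9.63522102e-04, -1.33885460e-03,  1.44801160e-03,
       -3.48723487e-04, -2.28740981e-04]), 'effort': array([ 1.45863974e-03, -5.32645297e+01, -3.53284049e+01,  7.09672272e-02,
        2.34700588e-02, -7.07731533e-05]), 'eef_pos': array([ 172.84687748, -521.89616735,  204.93377642]), 'eef_rot': array([-3.14055617e+00, -7.24759146e-05,  3.19802732e-01]), 'wrist_force': array([-0.5186798 ,  0.15867902, -0.68302741]), 'moment': array([-0.01233224, -0.02026815,  0.04415351]), 'finger_force': 0.0, 'finger_gap': 94.05213079233155} -18.8 {'K': array([[322.70490979,   0.        , 280.79976761],
       [  0.        , 322.70490979, 207.74336293],
       [  0.        ,   0.        ,   1.        ]]), 'mount': array([[ 1.07943237e-04, -9.69079000e-01, -2.46750643e-01,
         7.29440694e+01],
       [ 9.99999950e-01,  3.13945489e-05,  3.14161019e-04,
         3.99068732e-01],
       [-2.96700221e-04, -2.46750664e-01,  9.69078955e-01,
        -1.78002082e+02],
       [ 0.00000000e+00,  0.00000000e+00,  0.00000000e+00,
         1.00000000e+00]])}
```

View pics/side0.png

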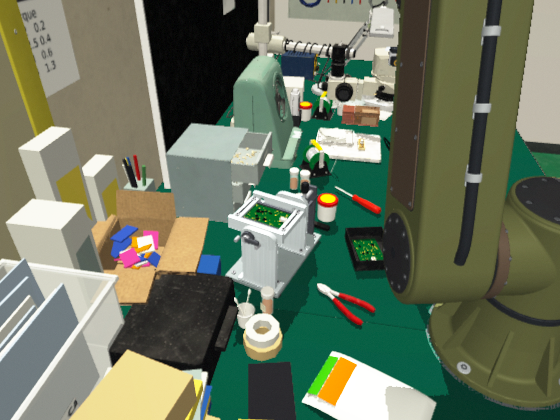

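View pics/top0.png

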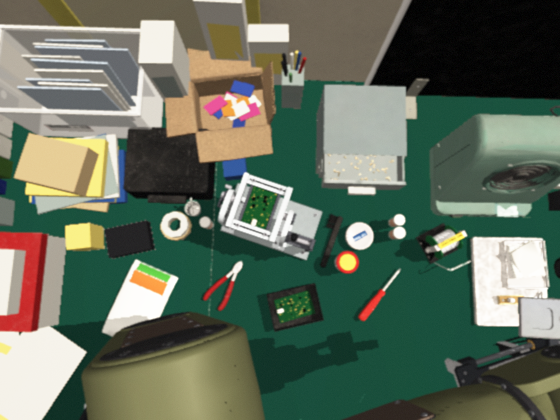

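Top view: white frame around (262,207), knob around (297,241) on the right side, stand rotated clockwise, tub (346,262), tin (360,236), brush (331,240), cup (193,207), vial (205,222). Next I'll measure with depth.

```bash
cat > h.py <<'E'
import numpy as np,cv2
from cell import manip
def cloud(n,d):
    i=manip.camera_info(n);R=cv2.Rodrigues(np.array(i['rvec'],float))[0];t=np.array(i['tvec'],float).ravel();K=i['K']
    v,u=np.mgrid[:d.shape[0],:d.shape[1]]
    c=np.dstack([(u-K[0,2])/K[0,0]*d,(v-K[1,2])/K[1,1]*d,d])
    return (c-t)@R
def proj(n,P):
    i=manip.camera_info(n);return cv2.projectPoints(np.array(P,float).reshape(-1,3),np.array(i['rvec'],float),np.array(i['tvec'],float),i['K'],None)[0].reshape(-1,2)
E
python3 - <<'E'
from h import *
f=np.load("top0.npz");p,d=f['p'],f['d'];X=cloud("top",d)
print("bench z",np.median(X[270:280,200:205,2]))
sub=(slice(160,275),slice(175,385))
z=X[...,2]
m=np.zeros(d.shape,bool);m[sub]=True
m&=(d>0)
h=np.histogram(z[m],bins=np.arange(-10,200,5));print(list(zip(h[1].astype(int),h[0])))
pl=m&(z>5)&(z<22);pl[:,320:]=0;pl[:,:215]=0
fr=m&(z>125)&(z<145)&(p.min(2)>120)
kn=m&(z>150)
for n,q in(("plate",pl),("white frame",fr),("knob",kn)):
    pts=X[q][:,:2].astype(np.float32);r=cv2.minAreaRect(pts);print(n,q.sum(),r,X[q].mean(0), np.radians(r[2]))
o=cv2.resize(p[150:290,170:400,::-1],None,fx=3.4,fy=3.4,interpolation=cv2.INTER_CUBIC)
cv2.imwrite("pics/top0c.png",o)
g=np.clip(z[150:290,170:400],0,200)/200*255
cv2.imwrite("pics/top0z.png",cv2.resize(cv2.applyColorMap(g.astype(np.uint8),cv2.COLORMAP_JET),None,fx=3.4,fy=3.4,interpolation=cv2.INTER_NEAREST))
E
```

```text
bench z -1.5518782101591624
[(np.int64(-10), np.int64(179)), (np.int64(-5), np.int64(8778)), (np.int64(0), np.int64(3394)), (np.int64(5), np.int64(473)), (np.int64(10), np.int64(1257)), (np.int64(15), np.int64(875)), (np.int64(20), np.int64(604)), (np.int64(25), np.int64(76)), (np.int64(30), np.int64(106)), (np.int64(35), np.int64(103)), (np.int64(40), np.int64(483)), (np.int64(45), np.int64(114)), (np.int64(50), np.int64(392)), (np.int64(55), np.int64(275)), (np.int64(60), np.int64(49)), (np.int64(65), np.int64(81)), (np.int64(70), np.int64(911)), (np.int64(75), np.int64(168)), (np.int64(80), np.int64(32)), (np.int64(85), np.int64(50)), (np.int64(90), np.int64(25)), (np.int64(95), np.int64(17)), (np.int64(100), np.int64(14)), (np.int64(105), np.int64(26)), (np.int64(110), np.int64(174)), (np.int64(115), np.int64(1099)), (np.int64(120), np.int64(187)), (np.int64(125), np.int64(743)), (np.int64(130), np.int64(1203)), (np.int64(135), np.int64(778)), (np.int64(140), np.int64(667)), (np.int64(145), np.int64(276)), (np.int64(150), np.int64(52)), (np.int64(155), np.int64(47)), (np.int64(160), np.int64(74)), (np.int64(165), np.int64(210)), (np.int64(170), np.int64(59)), (np.int64(175), np.int64(0)), (np.int64(180), np.int64(0)), (np.int64(185), np.int64(0)), (np.int64(190), np.int64(0))]
plate 1932 ((445.3055419921875, -134.6718292236328), (270.7071228027344, 252.66180419921875), 3.0351366996765137) [ 421.60320849 -166.29274003   14.34659209] 0.052973128657469476
white frame 1976 ((454.3454284667969, -212.77540588378906), (164.7964630126953, 361.8034362792969), 9.433135986328125) [ 447.78213788 -146.3989055   136.85663131] 0.1646392817497886
knob 442 ((455.52484130859375, -211.1824188232422), (121.98597717285156, 324.4539489746094), 28.598743438720703) [ 486.05568931 -286.48485791  164.69873612] 0.49914223493880144
```

View pics/top0c.png

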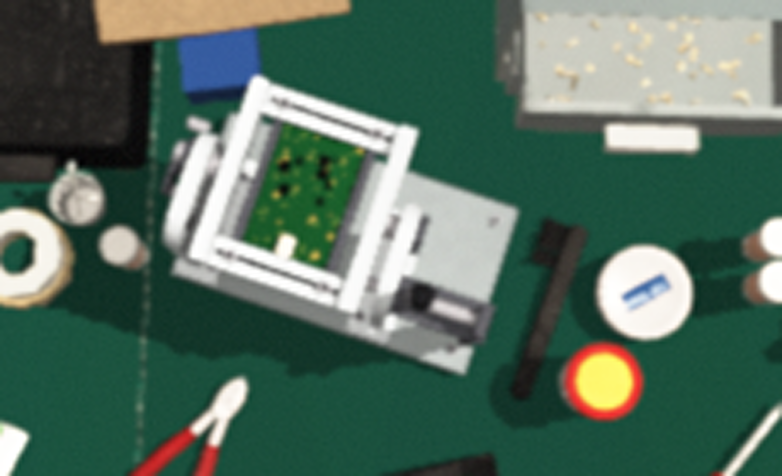

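View pics/top0z.png

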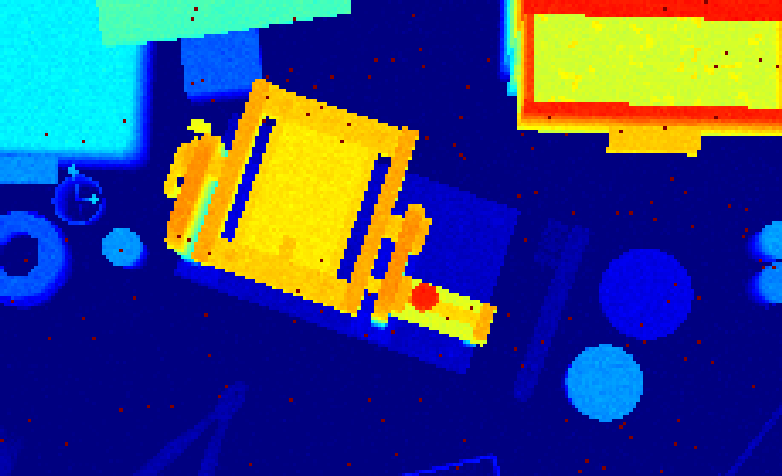

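```bash
python3 - <<'E'
from h import *
f=np.load("top0.npz");p,d=f['p'],f['d'];d=cv2.medianBlur(d,3);X=cloud("top",d);z=X[...,2]+1.5
def reg(poly,zl,zh,name):
    m=np.zeros(d.shape,np.uint8);cv2.fillPoly(m,[(np.array(poly)/3.4+[170,150]).round().astype(np.int32)],1)
    m=(m>0)&(z>zl)&(z<zh);P=X[m].astype(np.float32);r=cv2.minAreaRect(P[:,:2]);
    c=P.mean(0);w,V=np.linalg.eigh(np.cov(P[:,:2].T));v=V[:,1];
    print(name,m.sum(),"rect",np.round(r[0],1),np.round(r[1],1),round(r[2],1),"mean",c.round(1),"ax",np.degrees(np.arctan2(v[1],v[0])).round(2),P[:,2].min(),P[:,2].max())
reg([(250,70),(425,125),(365,322),(185,262)],126,153,"frame")
reg([(405,280),(440,280),(440,315),(405,315)],158,185,"knob")
reg([(393,118),(422,128),(365,322),(335,312)],136,153,"rplate")
reg([(245,70),(275,80),(220,272),(188,262)],136,153,"lplate")
reg([(410,275),(500,300),(490,350),(400,320)],100,150,"slide")
reg([(535,210),(600,220),(540,410),(505,400)],3,30,"brush")
reg([(590,235),(700,235),(700,345),(590,345)],12,40,"tin")
reg([(560,340),(650,340),(650,425),(560,425)],40,70,"tub")
reg([(95,220),(150,220),(150,270),(95,270)],40,70,"vial")
E
```

```text
Traceback (most recent call last):
cv2.error: OpenCV(4.12.0) /io/opencv/modules/imgproc/src/convhull.cpp:143: error: (-215:Assertion failed) total >= 0 && (depth == CV_32F || depth == CV_32S) in function 'convexHull'
```

```bash
python3 - <<'E'
from h import *
f=np.load("top0.npz");p,d=f['p'],f['d'];d=cv2.medianBlur(d,3);X=cloud("top",d);z=X[...,2]+1.5
def reg(poly,zl,zh,name):
    m=np.zeros(d.shape,np.uint8);cv2.fillPoly(m,[(np.array(poly)/3.4+[170,150]).round().astype(np.int32)],1)
    m=(m>0)&(z>zl)&(z<zh);P=X[m].astype(np.float32);
    if len(P)<3: print(name,len(P));return
    r=cv2.minAreaRect(np.ascontiguousarray(P[:,:2]));
    c=P.mean(0);w,V=np.linalg.eigh(np.cov(P[:,:2].T));v=V[:,1];
    print(name,m.sum(),"rect",np.round(r[0],1),np.round(r[1],1),round(r[2],1),"mean",c.round(1),"ax",np.degrees(np.arctan2(v[1],v[0])).round(2),P[:,2].min(),P[:,2].max())
reg([(250,70),(425,125),(365,322),(185,262)],126,153,"frame")
reg([(405,280),(440,280),(440,315),(405,315)],158,185,"knob")
reg([(393,118),(422,128),(365,322),(335,312)],136,153,"rplate")
reg([(245,70),(275,80),(220,272),(188,262)],136,153,"lplate")
reg([(410,275),(500,300),(490,350),(400,320)],100,150,"slide")
reg([(535,210),(600,220),(540,410),(505,400)],3,30,"brush")
reg([(590,235),(700,235),(700,345),(590,345)],12,40,"tin")
reg([(560,340),(650,340),(650,425),(560,425)],40,70,"tub")
reg([(95,220),(150,220),(150,270),(95,270)],40,70,"vial")
E
```

```text
frame 2632 rect [ 446.3 -120.9] [116.6 119. ] 72.7 mean [ 445.7 -118.7  133.9] ax 165.54 124.649895 143.23706
knob 51 rect [ 384.1 -192.2] [14.  14.3] 1.6 mean [ 383.5 -191.6  167.9] ax 80.19 161.79541 169.66801
rplate 317 rect [ 432.3 -166. ] [ 19.4 118.4] 74.8 mean [ 433.1 -164.8  140.7] ax 163.45 134.57146 143.08069
lplate 338 rect [460.6 -74.7] [ 22.9 118.4] 76.5 mean [458.8 -73.4 140.2] ax 163.61 134.52126 143.23706
slide 266 rect [ 378.8 -208.7] [54.8 26. ] 72.4 mean [ 376.2 -211.3  125.7] ax 75.87 113.52023 141.71306
brush 445 rect [ 391.8 -280.1] [ 34.8 131.4] 69.3 mean [ 399.2 -287.6    6.9] ax 165.5 1.5469216 10.741107
tin 585 rect [ 403.2 -351.5] [62.6 62.5] 46.5 mean [ 402.6 -351.2   20.3] ax 106.02 14.637445 22.325771
tub 398 rect [ 339.3 -317.3] [48.8 48.2] 46.0 mean [ 339.7 -317.    54.4] ax 106.42 44.803307 56.84516
vial 105 rect [421.2   6.3] [22.9 24. ] 1.6 mean [421.1   5.9  53.9] ax 80.66 45.534824 56.38163
```

The rows are not in the units I measure in: shifts go in cm. I convert before sending: 180 mm is 18, -155 mm is -15.5.

```bash
echo '[[[3.6, -3.1, 0, 0, 0, 0.12], [7.2, -6.2, 0, 0, 0, 0.24], [10.8, -9.3, 0, 0, 0, 0.36], [14.4, -12.4, 0, 0, 0, 0.48], [18, -15.5, 0, 0, 0, 0.6]]]' | python3 nudge.py 0 20
```

```text
clock: 0.6
eef_pos: [295.5, -316.6, 205.3]
eef_rot: [-3.141, 0.0, -0.286]
wrist_force: [0.7, -0.3, -0.3]
finger_gap: 57.6
finger_force: 0.0
```

```bash
cat >> h.py <<'E'
from scipy.spatial.transform import Rotation as Ro
O=np.array([445.5,-118.7,0]);YAW=-0.283
SR=Ro.from_euler('z',YAW).as_matrix()
def s2w(p): return O+SR@np.array(p,float)
def w2s(p): return SR.T@(np.array(p)-O)
def st(target=None):
    s=manip.read_state();R=Ro.from_euler('xyz',s['eef_rot']).as_matrix()
    print("t",round(s['clock'],2),"stand TCP",w2s(s['eef_pos']).round(1),"rot",s['eef_rot'].round(3),"F(stand)",(SR.T@s['wrist_force']).round(1),"gap",round(s['finger_gap'],1))
    if target is not None: print("tool delta",(R.T@(s2w(target)-s['eef_pos'])).round(1),"yaw rz",round(s['eef_rot'][2]-YAW,3))
E
python3 -c "
from h import *
st([-38,-50,185])"
```

```text
t 0.6 stand TCP [ -88.8 -231.9  205.3] rot [-3.141  0.    -0.286] F(stand) [ 0.7 -0.1 -0.3] gap 57.6
tool delta [  50.3 -182.    20.3] yaw rz -0.003
```

In the tool's units: -182 mm is -18.2, -180 mm is -18.

```bash
echo '[[[1.2, -4.6, 0, 0, 0, 0], [2.5, -9.2, 0, 0, 0, 0], [3.8, -13.8, 0, 0, 0, 0], [5, -18, 0.5, 0, 0, 0], [5, -18.2, 2, 0, 0, 0]]]' | python3 nudge.py; python3 - <<'E'
from h import *
st([-38,-52,158])
f,d=manip.camera("top");cv2.imwrite("pics/t1.png",cv2.resize(f[150:290,170:400,::-1],None,fx=3.4,fy=3.4))
p,d=manip.camera("side");cv2.imwrite("pics/s1.png",cv2.resize(p[150:300,200:350,::-1],None,fx=4,fy=4))
E
```

```text
clock: 1.1
eef_pos: [395.5, -154.1, 186.0]
eef_rot: [-3.141, -0.002, -0.276]
wrist_force: [0.7, -0.8, -1.2]
finger_gap: 17.1
finger_force: 0.0
t 1.1 stand TCP [-38.2 -47.9 186. ] rot [-3.141e+00 -2.000e-03 -2.760e-01] F(stand) [ 0.9 -0.6 -1.2] gap 17.1
tool delta [ 0.1  4.1 28. ] yaw rz 0.007
```

View pics/s1.png

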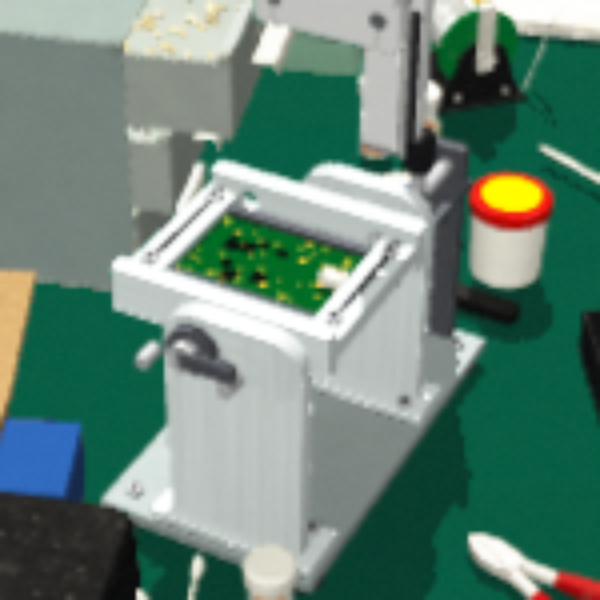

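The fingers (380,150) stand above the cheek, with the knob (420,160) on their outer side. I'll lower, then push.

```bash
echo '[[[0, 0, 1, 0, 0, 0], [0, 0, 2, 0, 0, 0], [0, 0, 3.1, 0, 0, 0], [0, 0, 3.1, 0, 0, 0]]]' | python3 nudge.py ; echo '[[[0, 0.6, 0, 0, 0, 0], [0, 1.2, 0, 0, 0, 0], [0, 1.7, 0, 0, 0, 0], [0, 2.2, 0, 0, 0, 0], [0, 2.7, 0, 0, 0, 0]]]' | python3 nudge.py; python3 -c "
from h import *
st([-38,-88,155])"
```

```text
clock: 1.6
eef_pos: [392.6, -157.5, 152.9]
eef_rot: [-3.141, 0.002, -0.281]
wrist_force: [-0.8, -0.1, 0.2]
finger_gap: 0.7
finger_force: 0.0
clock: 2.1
eef_pos: [385.9, -183.7, 154.7]
eef_rot: [-3.141, -0.0, -0.28]
wrist_force: [-0.5, 1.8, 1.8]
finger_gap: 0.3
finger_force: 1.0
t 2.1 stand TCP [-39.1 -79.1 154.7] rot [-3.141 -0.    -0.28 ] F(stand) [-1.   1.6  1.8] gap 0.3
tool delta [ 1.1  8.9 -0.3] yaw rz 0.003
```

```bash
echo '[[[0, 0.4, 0, 0, 0, 0], [0, 0.8, 0, 0, 0, 0], [0, 1, 0, 0, 0, 0], [0, 1, 0, 0, 0, 0]]]' | python3 nudge.py;echo '[[[0, -0.6, 0, 0, 0, 0], [0, -1.2, -2, 0, 0, 0], [2, -3, -4, 0, 0, 0], [5, -6, -4, 0, 0, 0], [8.5, -8.5, -4, 0, 0, 0]]]' | python3 nudge.py; python3 - <<'E'
from h import *
st([60,15,160])
p,d=manip.camera("side");i=manip.camera_info("side")
X=cloud("side",cv2.medianBlur(d,3));Q=(X-O)@SR
m=(np.abs(Q[...,0]+38)<14)&(Q[...,1]<-70)&(Q[...,1]>-130)&(Q[...,2]>152)&(Q[...,2]<180)
P=Q[m];print(m.sum(),P.mean(0) if len(P) else 0,P.min(0),P.max(0))
p,d=manip.camera("top");X=cloud("top",cv2.medianBlur(d,3));Q=(X-O)@SR
m=(np.abs(Q[...,0]+38)<14)&(Q[...,1]<-70)&(Q[...,1]>-130)&(Q[...,2]>152)&(Q[...,2]<180)
P=Q[m];print(m.sum(),P.mean(0) if len(P) else 0)
E
```

```text
clock: 2.5
eef_pos: [383.1, -193.1, 154.4]
eef_rot: [3.141, -0.0, -0.28]
wrist_force: [0.4, -0.5, -0.1]
finger_gap: 0.6
finger_force: 0.0
clock: 3.0
eef_pos: [489.8, -133.3, 195.4]
eef_rot: [3.141, -0.002, -0.28]
wrist_force: [-0.1, -0.6, -0.7]
finger_gap: 0.7
finger_force: 0.0
t 3.0 stand TCP [ 46.6  -1.7 195.4] rot [ 3.141e+00 -2.000e-03 -2.800e-01] F(stand) [ 0.1 -0.5 -0.7] gap 0.7
tool delta [ 13.4 -16.7  35.4] yaw rz 0.003
78 [ -41.73783952 -105.48204131  163.65722115] [ -47.92956685 -114.57015074  152.25813483] [ -33.73404673 -101.27851018  171.64837025]
53 [ -40.04889736 -111.33121628  167.47005262]
```

Knob is now about 23 mm out (clear). Next, push the far rail down.

In the tool's units: 52 mm is 5.2, 15 mm is 1.5.

```bash
echo '[[[1.3, -1.2, 1.5, 0, 0, 0], [1.3, -1.2, 3, 0, 0, 0], [1.3, -1.2, 4.5, 0, 0, 0], [1.3, -1.2, 5.2, 0, 0, 0], [1.3, -1.2, 5.2, 0, 0, 0]]]' | python3 nudge.py; python3 -c "
from h import *
st([60,10,136])"
```

```text
clock: 3.6
eef_pos: [503.6, -126.6, 141.8]
eef_rot: [3.142, 0.001, -0.28]
wrist_force: [0.4, -0.1, -0.1]
finger_gap: 0.9
finger_force: 0.0
t 3.6 stand TCP [ 58.    8.6 141.8] rot [ 3.142e+00  1.000e-03 -2.800e-01] F(stand) [ 0.4  0.  -0.1] gap 0.9
tool delta [ 2.  -1.4  5.8] yaw rz 0.003
```

In the tool's units: 24 mm is 2.4, 20 mm is 2.

```bash
echo '[[[0.2, 0, 0.5, 0, 0, 0], [0.2, 0, 1, 0, 0, 0], [0.2, 0, 1.5, 0, 0, 0], [0.2, 0, 2, 0, 0, 0], [0.1, 0, 2.4, 0, 0, 0]]]' | python3 nudge.py;python3 -c "
from h import *
st([56,10,109])"; echo '[[[-0.1, 0, 0.4, 0, 0, 0], [-0.3, 0, 0.9, 0, 0, 0], [-0.5, 0, 1.3, 0, 0, 0], [-0.7, 0, 1.7, 0, 0, 0]]]' | python3 nudge.py; python3 -c "
from h import *
st([42.7,10,90.8])"
```

```text
clock: 4.1
eef_pos: [505.3, -127.1, 118.1]
eef_rot: [3.142, -0.0, -0.28]
wrist_force: [2.7, -1.0, 1.2]
finger_gap: 0.3
finger_force: 1.4
t 4.1 stand TCP [ 59.8   8.6 118.1] rot [ 3.142 -0.    -0.28 ] F(stand) [ 2.8 -0.2  1.2] gap 0.3
tool delta [-3.8 -1.4  9.1] yaw rz 0.003
clock: 4.5
eef_pos: [498.2, -125.0, 101.0]
eef_rot: [-3.142, 0.0, -0.28]
wrist_force: [0.6, 0.1, 1.5]
finger_gap: 0.6
finger_force: 1.3
t 4.5 stand TCP [ 52.3   8.7 101. ] rot [-3.142  0.    -0.28 ] F(stand) [0.6 0.2 1.5] gap 0.6
tool delta [-9.6 -1.3 10.2] yaw rz 0.003
```

In the tool's units: -12 mm is -1.2, 12 mm is 1.2.

```bash
echo '[[[-0.2, 0, 0.3, 0, 0, 0], [-0.4, 0, 0.5, 0, 0, 0], [-0.7, 0, 0.8, 0, 0, 0], [-1, 0, 1, 0, 0, 0], [-1.2, 0, 1.2, 0, 0, 0]]]' | python3 nudge.py;python3 - <<'E'
from h import *
st([42.7,10,90.8])
p,d=manip.camera("side");cv2.imwrite("pics/s2.png",cv2.resize(p[150:300,200:350,::-1],None,fx=4,fy=4))
E
```

```text
clock: 5.0
eef_pos: [486.6, -121.7, 89.3]
eef_rot: [3.142, 0.0, -0.28]
wrist_force: [1.8, -0.3, 1.6]
finger_gap: 0.2
finger_force: 1.2
t 5.0 stand TCP [40.3  8.6 89.3] rot [ 3.142  0.    -0.28 ] F(stand) [1.8 0.2 1.6] gap 0.2
tool delta [ 2.4 -1.4 -1.5] yaw rz 0.003
```

View pics/s2.png

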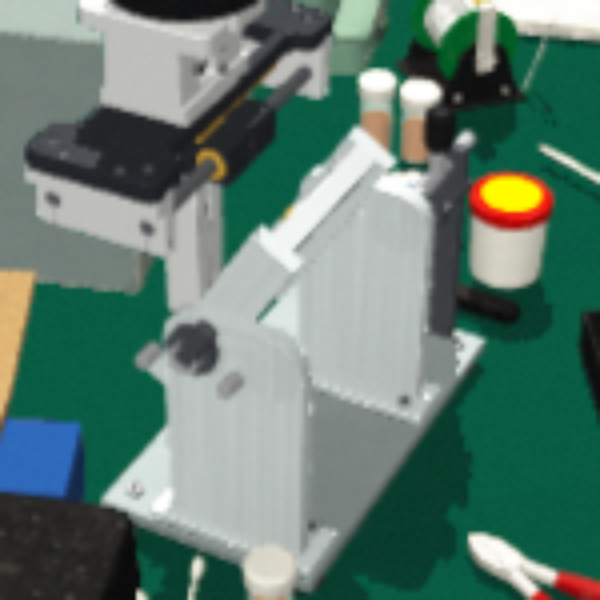

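The side view shows the frame tilted about 57° with the near rail raised. Next I'll retreat and move round to the robot side.

```bash
echo '[[[0.8, 0, -1.5, 0, 0, 0], [0.8, 0, -6, 0, 0, 0], [0.5, 0, -10.5, 0, 0, 0], [-3.5, 0, -11.8, 0, 0, 0], [-7.5, 0, -11.8, 0, 0, 0]]]' | python3 nudge.py; echo '[[[-2.5, 0, 0, 0, 0, 0], [-2.8, 0, 2, 0, 0, 0], [-2.8, 0, 3.7, 0, 0, 0], [-2.8, 0, 3.7, 0, 0, 0]]]' | python3 nudge.py;python3 -c "
from h import *
st([-47,10,168])"
```

```text
clock: 5.55
eef_pos: [414.2, -100.9, 208.9]
eef_rot: [3.141, -0.002, -0.28]
wrist_force: [-0.6, -0.7, -0.2]
finger_gap: 0.5
finger_force: 0.0
clock: 5.95
eef_pos: [386.6, -92.9, 168.9]
eef_rot: [-3.142, 0.004, -0.28]
wrist_force: [0.3, -0.3, 0.2]
finger_gap: 0.4
finger_force: 0.0
t 5.95 stand TCP [-63.8   8.3 168.9] rot [-3.142  0.004 -0.28 ] F(stand) [ 0.4 -0.2  0.2] gap 0.4
tool delta [16.8 -1.6  0.8] yaw rz 0.003
```

```bash
echo '[[[1, 0, 0, 0, 0, 0], [1.8, 0, -0.1, 0, 0, 0], [2.6, 0, -0.2, 0, 0, 0], [3.4, 0, -0.4, 0, 0, 0], [4.2, 0, -0.8, 0, 0, 0]]]' | python3 nudge.py; python3 -c "
from h import *
st([-14,10,180])"; echo '[[[0.8, 0, -0.3, 0, 0, 0], [1.5, 0, -0.3, 0, 0, 0], [2.1, 0, -0.3, 0, 0, 0], [2.7, 0, -0.2, 0, 0, 0], [3.3, 0, 0, 0, 0, 0]]]' | python3 nudge.py;python3 -c "
from h import *
st([23,10,169.6])"
```

```text
clock: 6.45
eef_pos: [428.9, -105.1, 178.5]
eef_rot: [-3.142, 0.001, -0.28]
wrist_force: [-2.0, 0.8, -1.8]
finger_gap: 0.4
finger_force: 1.1
t 6.45 stand TCP [-19.8   8.5 178.5] rot [-3.142e+00  1.000e-03 -2.800e-01] F(stand) [-2.1  0.3 -1.8] gap 0.4
tool delta [ 5.8 -1.5 -1.5] yaw rz 0.003
clock: 6.95
eef_pos: [460.4, -114.2, 178.3]
eef_rot: [3.142, 0.0, -0.28]
wrist_force: [-2.8, 0.5, -0.8]
finger_gap: 0.3
finger_force: 1.2
t 6.95 stand TCP [ 13.    8.5 178.3] rot [ 3.142  0.    -0.28 ] F(stand) [-2.8 -0.3 -0.8] gap 0.3
tool delta [10.  -1.5  8.7] yaw rz 0.003
```

```bash
echo '[[[0.5, 0, 0.3, 0, 0, 0], [0.9, 0, 0.7, 0, 0, 0], [1.3, 0, 1.1, 0, 0, 0], [1.7, 0, 1.5, 0, 0, 0], [1.9, 0, 1.8, 0, 0, 0]]]' | python3 nudge.py; python3 -c "
from h import *
st([37,10,150])"; echo '[[[0, 0, -0.3, 0, 0, 0], [0.6, 0, -1.4, 0, 0, 0], [1.6, 0, -2, 0, 0, 0], [2.4, 0, -2, 0, 0, 0], [2.4, 0, -2, 0, 0, 0]]]' | python3 nudge.py; python3 - <<'E'
from h import *
st([55,10,160])
p,d=manip.camera("side");cv2.imwrite("pics/s3.png",cv2.resize(p[150:300,200:350,::-1],None,fx=4,fy=4))
E
```

```text
clock: 7.45
eef_pos: [478.7, -119.4, 160.2]
eef_rot: [-3.142, -0.0, -0.28]
wrist_force: [-0.1, -0.4, 2.8]
finger_gap: 0.3
finger_force: 1.3
t 7.45 stand TCP [ 32.1   8.6 160.2] rot [-3.142 -0.    -0.28 ] F(stand) [ 0.  -0.4  2.8] gap 0.3
tool delta [ 4.9 -1.4 10.2] yaw rz 0.003
clock: 7.95
eef_pos: [502.0, -126.1, 180.6]
eef_rot: [-3.142, -0.0, -0.28]
wrist_force: [0.4, 0.3, 0.5]
finger_gap: 0.2
finger_force: 0.0
t 7.95 stand TCP [ 56.3   8.7 180.6] rot [-3.142 -0.    -0.28 ] F(stand) [0.4 0.4 0.5] gap 0.2
tool delta [-1.3 -1.3 20.6] yaw rz 0.003
```

View pics/s3.png

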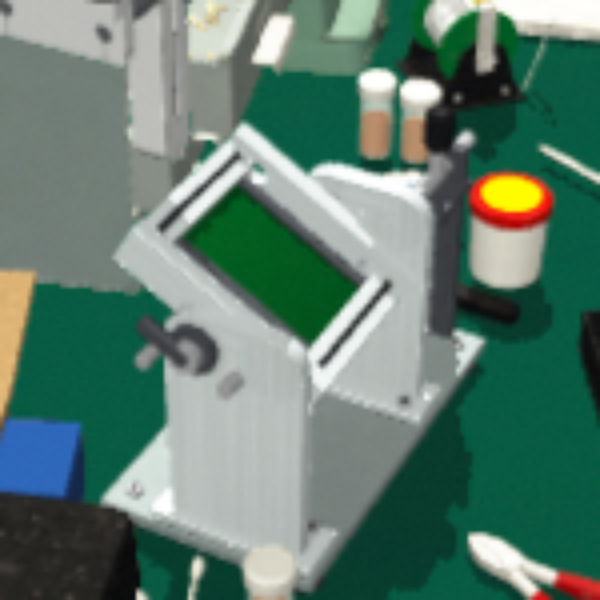

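Solder side is showing and the frame is about 30° short of level. I'll push the far rail straight down.

In the tool's units: 33 mm is 3.3, 28 mm is 2.8.

```bash
echo '[[[0, 0, 0.8, 0, 0, 0], [0, 0, 1.5, 0, 0, 0], [0, 0, 2.2, 0, 0, 0], [0, 0, 2.8, 0, 0, 0], [0, 0, 3.3, 0, 0, 0]]]' | python3 nudge.py; echo '[[[0, 0, 0.4, 0, 0, 0], [0, 0, 0.8, 0, 0, 0], [0, 0, 1, 0, 0, 0], [0, 0, 1.1, 0, 0, 0], [0, 0, 1.2, 0, 0, 0]]]' | python3 nudge.py; python3 -c "
from h import *
st([55,10,136])"
```

```text
clock: 8.5
eef_pos: [501.4, -125.9, 147.0]
eef_rot: [3.142, -0.0, -0.28]
wrist_force: [2.1, -0.6, 2.7]
finger_gap: 0.4
finger_force: 1.5
clock: 9.0
eef_pos: [501.3, -125.9, 136.0]
eef_rot: [3.142, -0.0, -0.28]
wrist_force: [-4.1, 1.4, 16.1]
finger_gap: 0.7
finger_force: 8.3
t 9.0 stand TCP [ 55.6   8.6 136. ] rot [ 3.142 -0.    -0.28 ] F(stand) [-4.4  0.2 16.1] gap 0.7
tool delta [-0.6 -1.4  0. ] yaw rz 0.003
```

```bash
echo '[[[0, 0, -0.6, 0, 0, 0], [0, 0, -3.5, 0, 0, 0], [0, 0, -6.6, 0, 0, 0], [-2.5, 3.5, -6.6, 0, 0, 0], [-5, 7.5, -6.6, 0, 0, 0]]]' | python3 nudge.py; echo '[[[-2.2, 4, 0, 0, 0, 0], [-4.4, 8, 0, 0, 0, 0], [-4.4, 8, 0, 0, 0, 0]]]' | python3 nudge.py; python3 - <<'E'
from h import *
st([-38,-145,155])
for n in("top","side"):
    p,d=manip.camera(n);X=cloud(n,cv2.medianBlur(d,3));Q=(X-O)@SR
    m=(np.abs(Q[...,0]+38)<14)&(Q[...,1]<-70)&(Q[...,1]>-128)&(Q[...,2]>155)&(Q[...,2]<180);P=Q[m];print(n,"knob",m.sum(),P.mean(0).round(1) if len(P) else 0)
    for s in(-1,1):
        m=(np.abs(Q[...,0]-50*s)<6)&(np.abs(Q[...,1])<38)&(Q[...,2]>100)&(Q[...,2]<150);P=Q[m];print("rail",s,m.sum(),np.median(P,0).round(1) if len(P) else 0)
    m=(np.abs(Q[...,0])<30)&(np.abs(Q[...,1])<22)&(Q[...,2]>100)&(Q[...,2]<150);P=Q[m]
    if len(P): print("board slope",np.linalg.lstsq(np.c_[P[:,:2],np.ones(len(P))],P[:,2],rcond=None)[0].round(4))
    cv2.imwrite(f"pics/{n}4.png",cv2.resize(p[150:300,200:350,::-1],None,fx=4,fy=4))
E
```

```text
clock: 9.5
eef_pos: [431.8, -184.0, 201.9]
eef_rot: [3.142, -0.0, -0.278]
wrist_force: [0.8, -0.8, -0.4]
finger_gap: 0.6
finger_force: 0.0
clock: 9.8
eef_pos: [365.2, -251.4, 201.6]
eef_rot: [3.141, 0.001, -0.285]
wrist_force: [0.2, 0.6, -0.7]
finger_gap: 0.3
finger_force: 0.0
t 9.8 stand TCP [ -40.1 -149.8  201.6] rot [ 3.141e+00  1.000e-03 -2.850e-01] F(stand) [ 0.   0.6 -0.7] gap 0.3
tool delta [ 2.1 -4.8 46.6] yaw rz -0.002
top knob 0 0
rail -1 212 [-50.    0.2 134.8]
rail 1 205 [ 49.9  -0.6 135. ]
board slope [ 5.900000e-03 -3.400000e-03  1.298609e+02]
side knob 69 [ -41.6 -106.   164.8]
rail -1 147 [-50.1   2.4 136.6]
rail 1 130 [ 49.6  -0.2 136.4]
board slope [ 2.100000e-03 -2.100000e-03  1.314968e+02]
```

In the tool's units: 46 mm is 4.6, 15 mm is 1.5.

```bash
echo '[[[0.2, 0, 1.5, 0, 0, 0], [0.2, 0, 3, 0, 0, 0], [0.2, 0, 4.6, 0, 0, 0], [0.2, -0.8, 4.6, 0, 0, 0], [0.2, -1.4, 4.6, 0, 0, 0]]]' | python3 nudge.py; echo '[[[0, -0.5, 0, 0, 0, 0], [0, -1, 0, 0, 0, 0], [0, -1.5, 0, 0, 0, 0], [0, -2, 0, 0, 0, 0], [0, -2.4, 0, 0, 0, 0]]]' | python3 nudge.py; python3 -c "
from h import *
st([-38,-108,155])"
```

```text
clock: 10.4
eef_pos: [374.6, -234.7, 155.7]
eef_rot: [-3.141, 0.0, -0.279]
wrist_force: [0.9, 0.6, 0.6]
finger_gap: 0.6
finger_force: 0.0
clock: 10.9
eef_pos: [380.8, -212.6, 155.8]
eef_rot: [3.141, -0.001, -0.28]
wrist_force: [0.5, -1.5, 1.9]
finger_gap: 0.6
finger_force: 1.0
t 10.9 stand TCP [ -35.9 -108.3  155.8] rot [ 3.141e+00 -1.000e-03 -2.800e-01] F(stand) [ 0.9 -1.3  1.9] gap 0.6
tool delta [-2.1 -0.3  0.8] yaw rz 0.003
```

Still sliding at about 2 N; I'll go on gently until it hits its stop.

```bash
for i in 1; do :; done; echo '[[[0, -0.1, 0, 0, 0, 0], [0, -0.2, 0, 0, 0, 0], [0, -0.2, 0, 0, 0, 0]]]' | python3 nudge.py; echo '[[[0, -0.1, 0, 0, 0, 0], [0, -0.2, 0, 0, 0, 0], [0, -0.2, 0, 0, 0, 0]]]' | python3 nudge.py; python3 -c "
from h import *
st([-38,-108,155])"
```

```text
clock: 11.2
eef_pos: [381.1, -210.9, 155.4]
eef_rot: [-3.141, 0.0, -0.28]
wrist_force: [-0.7, -0.6, 1.4]
finger_gap: 0.5
finger_force: 0.5
clock: 11.5
eef_pos: [381.6, -209.0, 155.4]
eef_rot: [-3.142, 0.0, -0.28]
wrist_force: [0.4, -1.4, 1.6]
finger_gap: 0.6
finger_force: 0.8
t 11.5 stand TCP [ -36.1 -104.6  155.4] rot [-3.142  0.    -0.28 ] F(stand) [ 0.8 -1.2  1.6] gap 0.6
tool delta [-1.9  3.4  0.4] yaw rz 0.003
```

In the tool's units: -2 mm is -0.2, -1 mm is -0.1.

```bash
echo '[[[0, -0.1, 0, 0, 0, 0], [0, -0.2, 0, 0, 0, 0], [0, -0.2, 0, 0, 0, 0]]]' | python3 nudge.py; echo '[[[0, -0.1, 0, 0, 0, 0], [0, -0.2, 0, 0, 0, 0], [0, -0.2, 0, 0, 0, 0]]]' | python3 nudge.py; python3 - <<'E'
from h import *
st([-38,-108,155])
p,d=manip.camera("side");X=cloud("side",cv2.medianBlur(d,3));Q=(X-O)@SR
m=(np.abs(Q[...,0]+38)<14)&(Q[...,1]<-70)&(Q[...,1]>-128)&(Q[...,2]>155)&(Q[...,2]<171)&(p.max(2)<70);P=Q[m];print("knob",m.sum(),P.mean(0).round(1),P.max(0))
cv2.imwrite("pics/s5.png",cv2.resize(p[170:270,250:350,::-1],None,fx=6,fy=6))
E
```

```text
clock: 11.8
eef_pos: [381.9, -208.3, 155.6]
eef_rot: [3.139, -0.0, -0.28]
wrist_force: [-4.1, -13.2, -0.2]
finger_gap: 0.7
finger_force: 6.4
clock: 12.1
eef_pos: [382.3, -207.4, 156.1]
eef_rot: [3.137, -0.001, -0.28]
wrist_force: [-8.2, -19.2, 3.6]
finger_gap: 0.6
finger_force: 10.6
t 12.1 stand TCP [ -35.9 -102.8  156.1] rot [ 3.137e+00 -1.000e-03 -2.800e-01] F(stand) [ -2.6 -20.7   3.6] gap 0.6
tool delta [-2.1  5.2  1.1] yaw rz 0.003
knob 56 [-42.1 -79.6 163.6] [-33.97565752 -76.11649084 170.80125368]
```

View pics/s5.png

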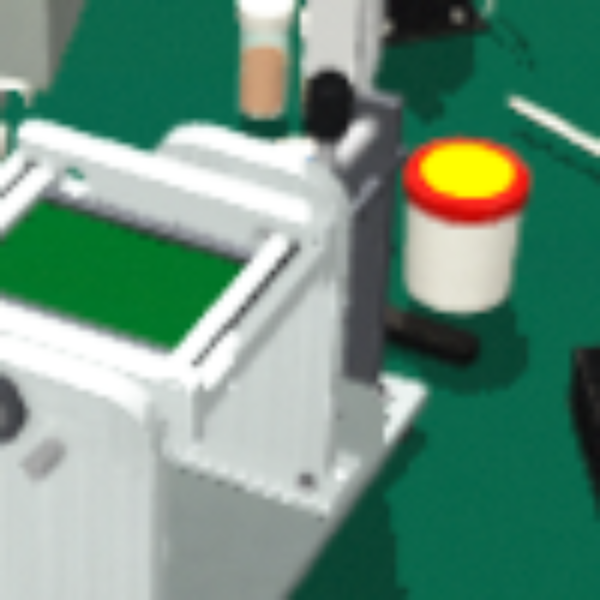

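The bolt is against its stop: the force rose to 20 N, and the knob's left face moved from -106 to -80 mm. I'll back off and verify.

In the tool's units: -20 mm is -2, 8 mm is 0.8.

```bash
echo '[[[0, 0.8, 0, 0, 0, 0], [0, 2.5, 0, 0, 0, 0], [0, 3, -2.5, 0, 0, 0], [-2, 5, -6, 0, 0, 0], [-6, 7, -6, 0, 0, 0]]]' | python3 nudge.py; echo '[[[-3, 1, 0, 0, 0, 0], [-6, 2, 0, 0, 0, 0], [-6, 2, 0, 0, 0, 0], [-6, 2, 0, 0, 0, 0]]]' | python3 nudge.py; python3 - <<'E'
from h import *
st()
for n in("top","side"):
    p,d=manip.camera(n);X=cloud(n,cv2.medianBlur(d,3));Q=(X-O)@SR
    m=(np.abs(Q[...,0]+38)<14)&(Q[...,1]<-70)&(Q[...,1]>-128)&(Q[...,2]>155)&(Q[...,2]<180);P=Q[m];print(n,"knob",m.sum(),P.mean(0).round(1) if len(P) else 0)
    for s in(-1,1):
        m=(np.abs(Q[...,0]-50*s)<6)&(np.abs(Q[...,1])<38)&(Q[...,2]>100)&(Q[...,2]<150);P=Q[m];print("rail",s,m.sum(),np.median(P,0).round(1))
E
```

```text
clock: 12.65
eef_pos: [306.7, -257.1, 218.6]
eef_rot: [3.14, -0.004, -0.278]
wrist_force: [-0.1, -1.0, -0.4]
finger_gap: 0.1
finger_force: 0.0
clock: 13.05
eef_pos: [242.5, -258.6, 215.6]
eef_rot: [-3.141, -0.001, -0.281]
wrist_force: [-0.1, 0.4, -0.4]
finger_gap: 0.6
finger_force: 0.0
t 13.05 stand TCP [-155.8 -191.   215.6] rot [-3.141e+00 -1.000e-03 -2.810e-01] F(stand) [-0.2  0.4 -0.4] gap 0.6
top knob 51 [-39.5 -86.4 167.3]
rail -1 211 [-50.1   0.2 134.8]
rail 1 203 [ 50.   -0.7 134.9]
side knob 71 [-41.1 -81.2 165. ]
rail -1 151 [-50.3   2.  136.5]
rail 1 130 [ 50.1   1.3 136.2]
```

Knob is at home (y = -86.4 against -87 at the start) and the rails are level.

```bash
python3 -c "
from cell import manip
print(manip.sign_off())"
```

```text
the job is handed in; nothing more can be done
None
```

The board is turned solder side up and level against its stop, the bolt is pushed home, and I handed the job in at about 13 s; the hand-in printed no verdict.

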